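Tip the sorted relays into their catch bin

ROBOT

A 6-joint arm with a two-finger parallel gripper is mounted at the origin on a cart in front of the work surface, level with it; the furniture and walls round the work are solid. World frame = base frame: x ahead of the robot, y to its left, z up, the work surface at z = 0. Lengths are in m, angles in rad, forces in N, time in s.
With the tool pointing down it reaches from about 0.3 to 0.95 m from the base axis. Payload 3.1 kg.
Tool frame: the origin (TCP) lies on the centre line of the jaws, within the pads' length; the fingertips stand 25 mm ahead of it and the grasp point (between the pads) lies 6 mm ahead of it; z points along the fingers, y is the line along which they close (so a half turn about z gives the same grasp; the last joint's range is limited). The gripper opens to 85 mm and grips with 20 to 120 N. Pads are 22 mm wide; open, the fingers measure 114 mm over their backs; the gripper's body (76 mm by 85 mm) begins 54 mm behind the grasp point. The pads swing forward as they close: fully open they stand 13 mm farther back than shut.
Start: joints at [1.045, 0.308, 1.634, -0, 1.2, -0.07], TCP at [0.275, 0.561, 0.256] pointing down, gripper open.
Joint ranges: [-3.06, 3.06], [-0.79, 1.96], [0.05, 2.63], [-1.19, 4.34], [0.05, 2.64], [-2.94, 2.94]. Speed limits (rad/s): [2.79, 2.79, 3.14, 3.14, 3.14, 3.14].

INTERFACE

Orientations are given as [roll, pitch, yaw] about the fixed x, y, z axes, in that order (R = Rz(yaw) Ry(pitch) Rx(roll)).
In Python, from bench import telemetry, viewer, env gives the robot as it stands.
- The arm moves only by the shell command python3 -m inch 'ROWS' [FORCE]. ROWS is JSON, a list of rows, each a list of 3 entries, a list of its own where there are three numbers: the opening in per cent of the stroke, from 0 (shut) to 100 (fully open), then the shift along the tool's x, y, z in cm, then the turn, a rotation vector about the tool's x, y, z in rad. A call has 1 to 10 rows; each row shifts and turns the commanded pose from where the row before left it, along the tool's axes as they then stand; what a row does not reach is not made up. A row lasts 1/12 s, in which the tool goes at most 41.7 mm and 7.16 degrees, less where a joint would pass 70% of its speed; a pose out of reach is approached as far as the arm can. A call with a gripper value outside its range is refused whole. The fingers move at their own pace and stop on an object; FORCE is the grip in N (left out, the last holds). Time passes only in rows, so rows that do not move let the fingers close. It gives the time, the measured TCP pose, the force, the opening and the grip force at its end, in the units of the state.
- telemetry.sense(): the state, without advancing time (a new reading comes with each control period).
- viewer.snapshot(name): name is "scene" or "top" or "wrist"; returns a dict with "img" (400x640x3 uint8, red, green, blue), "z_map" (400x640 float32, m along the optical axis (not along the pixel's ray), 0 where there is no reading), "fovy" (degrees; the focal length in pixels is half the picture's height over the tangent of half this angle, whatever the lens; pixels are square), "cx", "cy" (the principal point, pixels), "cam_to_world" (4x4, takes a point from camera to world coordinates). Camera axes: x right, y up, looking along -z (the intrinsics and any distortion apply to the point x, -y, -z); pixel columns grow to the right and rows downward; lengths in m; the calibration is good to about 2 mm. The wrist camera is an equidistant fisheye: a pixel r from the principal point sees the ray r / f radians off the axis. A picture is of the moment at which its call begins.
- env.job_done(): hands the job in; it is judged then, once.
The state is a dict: "time_s": time; "joint_pos": joint angles; "qd": joint speeds; "joint_torque": joint torques, N m; "eef_pos": TCP position; "ee_rot": TCP orientation; "force": force on the tool from outside, world axes, zero at the start; "torque": the same for the moment, N m; "opening": finger opening in m; "finger_force": force on a finger pad.
Only numpy, scipy, OpenCV 4.12 (cv2) and the standard library are available. Lean on these libraries where they do the work, as an engineer would, in place of code of your own. Each camera call takes 0.05 s, during which the arm holds its last target. There are 200 camera calls.

TASK

Of the two tilt trays on the bench, take the one that holds the orange relay blocks: lift its black handle until both relays slide down into the blue bin behind the tray, then lower the tray gently all the way back down, without letting it drop, and let go. Do not touch the relays with the gripper, and leave the tray with the brass bushes down.

Things in the scene. Friction and masses are not known exactly. Their poses are not given: they have to be found in the camera images.
- relay_handle (a point): Centre of the relay tray's black handle: cylinder 20 mm thick, 28 mm long along y, ends free for 60 mm (pinch them from above; it can turn between the fingers), 58 mm above the bench when down; a neck 12 mm wide joins it to the tray wall 32 mm along +x. Turns with the tray; when down x points level to the bin, z up. Hinge axis: parallel to y, 142 mm along +x and 8 mm down (-z) from here.
- relay_tray (a joint): Tilt in rad of the aluminium tray with the two orange relays (96 x 122 mm, 17 mm walls on three sides, open at the hinge): 0 = down and level, grows as the handle is lifted, stop at 1.0. No spring: the tray (about 0.25 kg) falls back if let go. The relays begin to slide at about 0.3 to 0.42; held at 0.7 it empties in about a second.
- relay_1: One orange relay block, 22 x 28 x 16 mm, about 30 g; origin at the centre of its underside. It starts on the tray floor (55 mm above the bench).
- relay_2: The other orange relay block, the same.
- relay_bin (a point): Centre of the inner floor (9 mm above the bench) of the open blue bin behind the relay tray, fixed to the same base; x points away from the tray, y along the hinge, z up. Inside 86 x 102 mm; near wall 27 mm, sides 41 mm and far wall 61 mm above this floor.
- bush_tray (a joint): Tilt of the other tray, which holds two round brass bushes (26 mm diameter, 17 mm high): 0 = down; it stays down. Its station (tray, handle, bin) is identical and stands beside the relays' one, on either side.
Things that resemble listed ones, but are neither listed nor needed, are in the scene too. What is shaped like the relay_2 but green or purple is not meant.

How it is judged:
By the outcome, as a careful person would: the job done as asked, in the order asked, and still so for the second after the job is handed in, with the robot touching nothing.
It also fails if it takes over 32 s, if anything falls off the work surface, if the arm or the gripper's body presses on something with over 40 N, if the wrist force passes 120 N, or if a joint passes its speed limit or range.

## Working session

There is one attempt and no reset: what is moved stays moved. The work goes in short steps, Python scripts to look and compute and a shell command to move; the robot and the scene stay as the last step left them, time stands still between calls to the robot, and variables do not carry over. Pictures are saved under pics/ and viewed, at most 10 in all, crops included, and the job is handed in when it is done.

```bash
mkdir -p pics; ls; cat > h.py <<'E'
import numpy as np, cv2
from bench import telemetry, viewer, env
def snap(n,f=None):
    s=viewer.snapshot(n)
    if f: cv2.imwrite('pics/'+f,cv2.cvtColor(s['img'],cv2.COLOR_RGB2BGR))
    np.savez('last_'+n,**s); return s
def cloud(s):
    z=s['z_map']; f=200/np.tan(np.radians(s['fovy'])/2)
    v,u=np.mgrid[:400,:640]
    P=np.stack([(u-s['cx'])/f*z,-(v-s['cy'])/f*z,-z,np.ones_like(z)],-1)
    W=P@np.asarray(s['cam_to_world']).T
    W=W[...,:3]; W[z==0]=np.nan; return W
E
python3 - <<'E'
from h import *
for n in('scene','top'):
    s=snap(n,n+'1.png'); print(n,s['fovy'],s['cx'],s['cy'],np.round(s['cam_to_world'],3).tolist())
t=telemetry.sense(); print({k:np.round(v,3).tolist() for k,v in t.items()})
E
```

```text
pics
scene 51.014186248125355 317.7552429291984 195.5161551523468 [[0.929, 0.247, -0.276, 0.275], [-0.37, 0.603, -0.707, -0.392], [-0.009, 0.758, 0.652, 0.643], [0.0, 0.0, 0.0, 1.0]]
top 43.15177581873648 319.6523866072963 195.7312661193659 [[-0.007, 0.998, -0.059, 0.461], [-1.0, -0.007, 0.002, 0.206], [0.002, 0.059, 0.998, 1.073], [0.0, 0.0, 0.0, 1.0]]
{'time_s': 0.1, 'joint_pos': [1.045, 0.309, 1.635, 0.0, 1.2, -0.07], 'qd': [-0.001, -0.001, -0.004, -0.0, 0.004, 0.001], 'joint_torque': [-0.001, -41.641, -27.765, -0.0, 0.004, -0.0], 'eef_pos': [0.275, 0.561, 0.255], 'ee_rot': [-3.139, -0.0, 2.686], 'force': [0.76, -0.073, -0.09], 'torque': [-0.026, -0.029, 0.022], 'finger_force': 0.0, 'opening': 0.086}
```

View pics/top1.png

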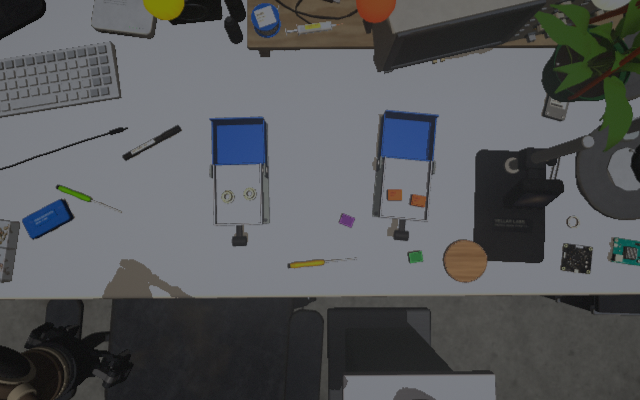

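View pics/scene1.png

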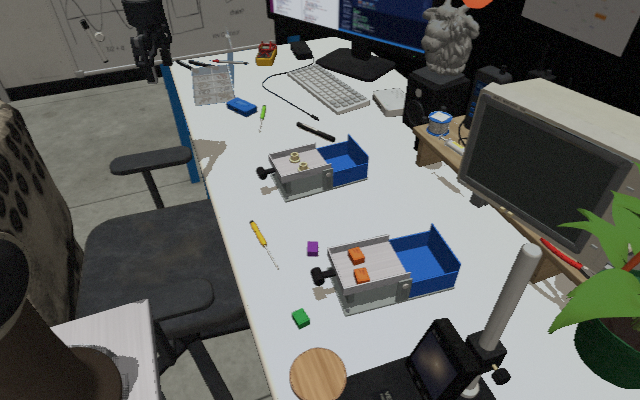

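The top view shows the brass bushes in the left station (about 238,195, handle 240,237). The two orange relays are at (394,195) and (418,201) in the right station, with its handle at about (400,232). The purple (347,220) and green (415,257) blocks lie loose on the bench and are not meant. The right station is therefore the relay tray, and the scene view agrees (relays 356,256 and 361,275; handle 319,275).

```bash
python3 - <<'E'
from h import *
for n,box in(('top',(370,215,430,245)),('scene',(305,260,335,292))):
    s=dict(np.load(f'last_{n}.npz')); W=cloud(s); im=s['img'].astype(int)
    x0,y0,x1,y1=box; m=np.zeros((400,640),bool); m[y0:y1,x0:x1]=1
    h=m&(im.max(2)<70)&(W[...,2]>.045)&(W[...,2]<.085)
    P=W[h]; print(n,'handle',len(P),np.nanmin(P,0).round(3),np.nanmax(P,0).round(3),np.median(P,0).round(3))
    hsv=cv2.cvtColor(s['img'],cv2.COLOR_RGB2HSV)
    B=(hsv[...,0]>105)&(hsv[...,0]<125)&(hsv[...,1]>150)
    lim=(W[...,1]<.1)&(W[...,1]>-.15)&(W[...,0]>.5)
    Q=W[B&lim&(W[...,2]<.02)]; r=cv2.minAreaRect(Q[:,:2].astype(np.float32)); print('binfloor',len(Q),np.median(Q,0).round(3),r)
    O=(hsv[...,0]<14)&(hsv[...,1]>150)&lim&(W[...,2]>.05)&(W[...,2]<.09)
    k,l=cv2.connectedComponents(O.astype(np.uint8))
    for i in range(1,k):
        if (l==i).sum()>15: print('relay',(l==i).sum(),np.median(W[l==i],0).round(3))
    # station footprint: z>.05 in region
    A=lim&(W[...,2]>.0655)&(W[...,2]<.08)&(W[...,0]<.64)&(W[...,1]>-.05)&(im.max(2)>80)
    Q=W[A]; print('walls',len(Q),Q.min(0).round(3),Q.max(0).round(3),cv2.minAreaRect(Q[:,:2].astype(np.float32)))
s=dict(np.load('last_top.npz'));c=s['img'][100:260,340:460]
cv2.imwrite('pics/crop1.png',cv2.cvtColor(cv2.resize(c,None,fx=3.7,fy=3.7,interpolation=2),cv2.COLOR_RGB2BGR))
E
```

```text
top handle 215 [ 0.431 -0.008  0.052] [0.481 0.086 0.074] [0.447 0.041 0.064]
binfloor 1665 [0.645 0.021 0.009] ((0.6446292400360107, 0.01919759064912796), (0.0978008434176445, 0.08212105184793472), 83.7928695678711)
relay 130 [0.521 0.056 0.071]
relay 126 [0.51  0.009 0.071]
walls 430 [ 0.5   -0.028  0.066] [0.599 0.082 0.076] ((0.5450105667114258, 0.0307460930198431), (0.10873468965291977, 0.09820128232240677), 84.2923812866211)
scene handle 269 [0.43  0.026 0.05 ] [0.475 0.063 0.071] [0.444 0.037 0.063]
binfloor 1390 [0.653 0.03  0.01 ] ((0.641399085521698, 0.01981867104768753), (0.10947579890489578, 0.08915740251541138), 84.03812408447266)
relay 177 [0.52  0.047 0.07 ]
relay 130 [0.51  0.007 0.071]
walls 683 [ 0.5   -0.028  0.066] [0.597 0.084 0.074] ((0.5436123013496399, 0.028021538630127907), (0.10427733510732651, 0.09750552475452423), 84.19329833984375)
```

View pics/crop1.png

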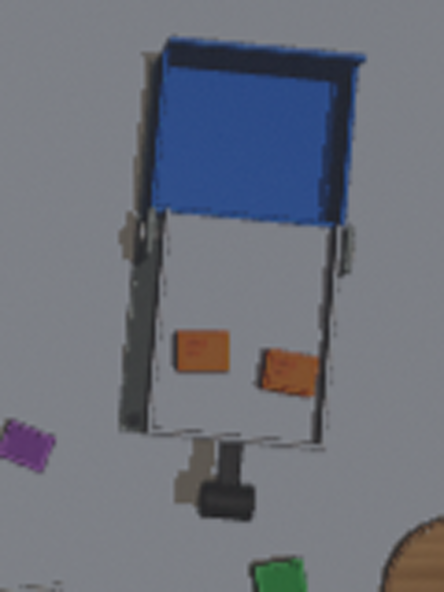

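The crop confirms the station: two orange relays lie on the aluminium tray, and its black handle at crop (226,500) points to the robot. The bin is yawed about -6°. Next I fit the handle more exactly, check what stands behind the tray, and work out the approach.

```bash
python3 - <<'E'
from h import *
from scipy.optimize import least_squares
from scipy.spatial.transform import Rotation as Ro
a=np.radians(-5.9); ex=np.array([np.cos(a),np.sin(a)]); ey=np.array([-np.sin(a),np.cos(a)])
for n,box in(('top',(370,215,430,245)),('scene',(305,260,335,292))):
    s=dict(np.load(f'last_{n}.npz')); W=cloud(s); im=s['img'].astype(int)
    x0,y0,x1,y1=box; m=np.zeros((400,640),bool); m[y0:y1,x0:x1]=1
    P=W[m&(im.max(2)<70)&(W[...,2]>.05)&(W[...,2]<.08)]
    u=P[:,:2]@ex; v=P[:,:2]@ey
    k=(u<.452)&(abs(v-.083)<.03)
    f=least_squares(lambda p:np.hypot(u[k]-p[0],P[k,2]-p[1])-.01,[.44,.058],loss='soft_l1',f_scale=.001)
    k2=abs(u-f.x[0])<.008
    vv=v[k2]; c=[f.x[0],(np.percentile(vv,2)+np.percentile(vv,98))/2]
    print(n,f.x.round(4),'v pct',np.percentile(vv,[2,50,98]).round(4),'world',(c[0]*ex+c[1]*ey).round(4))
    # tray side walls in station frame
    Q=W[(W[...,2]>.066)&(W[...,2]<.08)&(W[...,0]>.45)&(W[...,0]<.62)&(abs(W[...,1])<.12)]
    print(' tray u,v',np.percentile(Q[:,:2]@ex,[1,99]).round(3),np.percentile(Q[:,:2]@ey,[1,99]).round(3))
    B=W[(W[...,2]>.12)&(abs(W[...,1])<.2)&(W[...,0]>.35)]
    if len(B): print(' tall min x',np.nanpercentile(B[:,0],.5),'max z',np.nanmax(B[:,2]), 'y',np.nanmin(B[:,1]),np.nanmax(B[:,1]))
E
```

```text
top [0.4355 0.0576] v pct [0.0738 0.0879 0.1013] world [0.4422 0.0423]
 tray u,v [0.467 0.585] [0.04  0.136]
 tall min x 0.509682674542759 max z 0.5030423995591404 y -0.1999967938796961 0.1986616819400806
scene [0.4351 0.0583] v pct [0.0718 0.0801 0.0978] world [0.4415 0.0396]
 tray u,v [0.466 0.585] [0.037 0.134]
 tall min x 0.5073214967622454 max z 0.4626294913859395 y -0.1999988184520403 0.19999579408896812
```

```bash
python3 -m inch '[[100,[0,0,0],[0,0,-0.118]],[100,[0,0,0],[0,0,-0.118]],[100,[0,0,0],[0,0,-0.117]],[100,[-1.57,-3.57,0],[0,0,0]],[100,[-1.57,-3.57,0],[0,0,0]],[100,[-1.57,-3.57,0],[0,0,0]],[100,[-1.57,-3.57,0],[0,0,0]],[100,[-1.57,-3.57,0],[0,0,0]],[100,[-1.57,-3.57,0],[0,0,0]],[100,[-1.57,-3.57,0],[0,0,0]]]'
python3 -m inch '[[100,[-1.57,-3.57,0],[0,0,0]],[100,[-1.57,-3.57,0],[0,0,0]],[100,[-1.57,-3.57,0],[0,0,0]],[100,[-1.57,-3.57,0],[0,0,0]],[100,[-1.57,-3.57,0],[0,0,0]],[100,[-1.57,-3.57,0],[0,0,0]],[100,[-1.57,-3.57,0],[0,0,0]],[100,[0,0,3],[0,0,0]],[100,[0,0,3],[0,0,0]],[100,[0,0,3],[0,0,0]]]'
python3 -m inch '[[100,[0,0,0],[0,0,0]],[100,[0,0,0],[0,0,0]]]'
python3 - <<'E'
from h import *
s=snap('wrist','w1.png'); print(s['fovy'],s['cx'],s['cy'],np.round(s['cam_to_world'],3).tolist())
f=200/np.tan(np.radians(s['fovy'])/2)
p=np.linalg.inv(s['cam_to_world'])@[.4419,.0413,.068,1]
q=np.array([p[0],-p[1],-p[2]]); th=np.arctan2(np.hypot(*q[:2]),q[2]); d=q[:2]/np.hypot(*q[:2])*th*f
print('handle top expected',s['cx']+d[0],s['cy']+d[1])
E
```

```text
time_s: 0.93
eef_pos: [0.3586, 0.2994, 0.2558]
ee_rot: [-3.141, -0.0, 3.039]
force: [0.9, 0.5, -0.4]
opening: 0.0855
finger_force: 0.0
time_s: 1.77
eef_pos: [0.443, 0.0402, 0.1657]
ee_rot: [3.141, 0.002, 3.036]
force: [-0.1, -0.5, 0.1]
opening: 0.0851
finger_force: 0.0
time_s: 1.93
eef_pos: [0.4405, 0.0414, 0.1647]
ee_rot: [-3.141, -0.005, 3.038]
force: [0.5, -0.4, 1.0]
opening: 0.0853
finger_force: 0.0
65.70646984690485 326.2902804205165 203.5501684162381 [[0.102, -0.941, -0.321, 0.357], [0.995, 0.096, 0.034, 0.051], [-0.001, -0.323, 0.946, 0.283], [0.0, 0.0, 0.0, 1.0]]
handle top expected 324.85080419958695 219.3747463575239
```

View pics/w1.png

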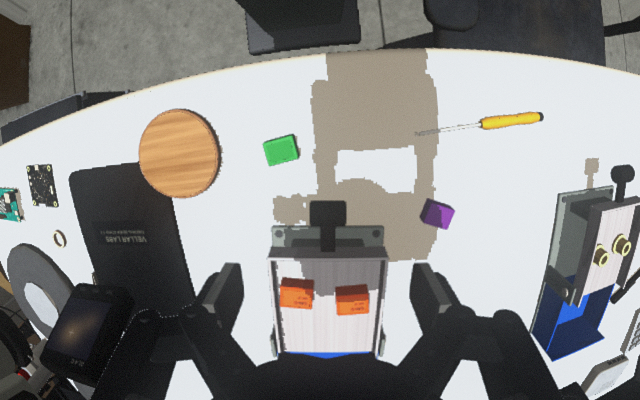

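The wrist view shows the handle at (328,213), between the open pads (about 222 and 428), and the relays at (296,293) and (352,300). It agrees with the estimate to about 2 mm, so I descend.

```bash
python3 -m inch '[[100,[-0.1,0.1,2],[0,0,0]],[100,[0,0,2],[0,0,0]],[100,[0,0,2],[0,0,0]],[100,[0,0,1.8],[0,0,0]],[100,[0,0,1.5],[0,0,0]],[100,[0,0,1.0],[0,0,0]],[100,[0,0,0],[0,0,0]],[100,[0,0,0],[0,0,0]]]' 40
python3 -m inch '[[60,[0,0,0],[0,0,0]],[45,[0,0,0],[0,0,0]],[40,[0,0,0],[0,0,0]],[40,[0,0,0],[0,0,0]],[40,[0,0,0],[0,0,0]]]' 40
python3 - <<'E'
from h import *
s=snap('wrist'); c=s['img'][180:400,190:470]
cv2.imwrite('pics/w2.png',cv2.cvtColor(cv2.resize(c,None,fx=2.5,fy=2.5),cv2.COLOR_RGB2BGR))
E
```

```text
time_s: 2.65
eef_pos: [0.4448, 0.0426, 0.0644]
ee_rot: [3.141, 0.002, 3.039]
force: [-0.1, -0.7, 0.5]
opening: 0.0855
finger_force: 0.0
time_s: 3.07
eef_pos: [0.4439, 0.0424, 0.0637]
ee_rot: [3.142, 0.001, 3.039]
force: [0.1, -0.7, -0.0]
opening: 0.034
finger_force: 0.0
```

View pics/w2.png

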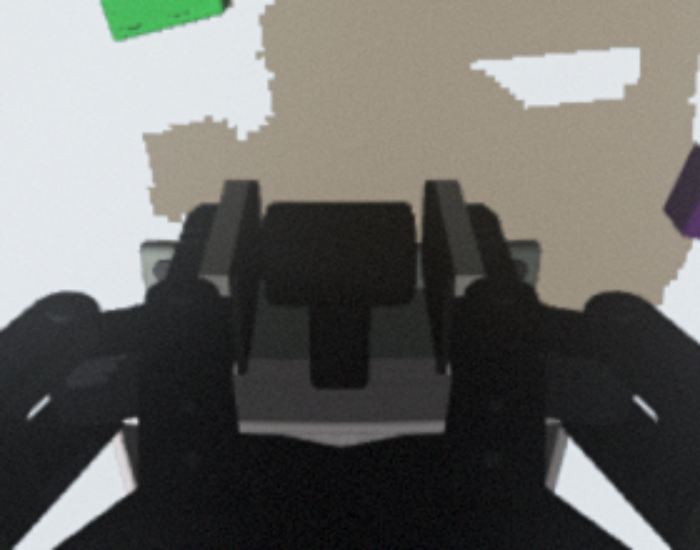

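The pads straddle the handle, seen at crop (340,250), with gaps of about 5 px left and 12 px right. The neck points to the tray wall and nothing else lies between the pads. I close and start the lift.

```bash
python3 -m inch '[[25,[0.1,0,0],[0,0,0]],[20,[0,0,0],[0,0,0]],[20,[0,0,0],[0,0,0]],[20,[0,0,0],[0,0,0]]]' 40
python3 -m inch '[[20,[-0.03,0,-0.28],[0,0.02,0]],[20,[-0.05,0,-0.56],[0,0.04,0]],[20,[-0.06,0,-0.56],[0,0.04,0]],[20,[0,0,0],[0,0,0]]]' 40
```

```text
time_s: 3.45
eef_pos: [0.4434, 0.042, 0.0637]
ee_rot: [-3.141, 0.002, 3.039]
force: [0.8, -4.1, 3.0]
opening: 0.0272
finger_force: 39.8
time_s: 3.78
eef_pos: [0.4454, 0.0418, 0.0776]
ee_rot: [-3.141, -0.1, 3.039]
force: [1.8, -2.9, -2.1]
opening: 0.0276
finger_force: 39.6
```

```bash
python3 -m inch '[[20,[-0.09,0,-0.7],[0,0.05,0]],[20,[-0.09,0,-0.7],[0,0.05,0]],[20,[-0.09,0,-0.7],[0,0.05,0]],[20,[-0.09,0,-0.7],[0,0.05,0]],[20,[-0.09,0,-0.7],[0,0.05,0]],[20,[-0.09,0,-0.7],[0,0.05,0]]]'
python3 -m inch '[[20,[-0.09,0,-0.7],[0,0.05,0]],[20,[-0.09,0,-0.7],[0,0.05,0]],[20,[-0.09,0,-0.7],[0,0.05,0]],[20,[-0.09,0,-0.7],[0,0.05,0]],[20,[-0.09,0,-0.7],[0,0.05,0]],[20,[-0.09,0,-0.7],[0,0.05,0]],[20,[-0.04,0,-0.42],[0,0.03,0]],[20,[0,0,0],[0,0,0]],[20,[0,0,0],[0,0,0]],[20,[0,0,0],[0,0,0]]]'
python3 -m inch '[[20,[0,0,0],[0,0,0]],[20,[0,0,0],[0,0,0]],[20,[0,0,0],[0,0,0]],[20,[0,0,0],[0,0,0]],[20,[0,0,0],[0,0,0]],[20,[0,0,0],[0,0,0]],[20,[0,0,0],[0,0,0]],[20,[0,0,0],[0,0,0]],[20,[0,0,0],[0,0,0]],[20,[0,0,0],[0,0,0]]]'
python3 - <<'E'
from h import *
s=snap('scene'); a=s['img'][200:340,290:480]; t=snap('top')['img'][90:260,340:470]
a=cv2.resize(a,None,fx=2.3,fy=2.3); t=cv2.resize(t,None,fx=2.3,fy=2.3)
o=np.zeros((400,760,3),np.uint8); o[:a.shape[0],:a.shape[1]]=a; o[:t.shape[0],450:450+t.shape[1]]=t
cv2.imwrite('pics/up.png',cv2.cvtColor(o,cv2.COLOR_RGB2BGR))
E
```

```text
time_s: 4.28
eef_pos: [0.4593, 0.0404, 0.1163]
ee_rot: [-3.141, -0.4, 3.039]
force: [2.2, -3.5, -2.2]
opening: 0.0272
finger_force: 39.9
time_s: 5.12
eef_pos: [0.4869, 0.0375, 0.1525]
ee_rot: [-3.14, -0.729, 3.039]
force: [-0.6, -3.8, -0.6]
opening: 0.0277
finger_force: 40.0
time_s: 5.95
eef_pos: [0.4875, 0.0375, 0.1531]
ee_rot: [-3.141, -0.729, 3.039]
force: [1.3, -5.6, -2.7]
opening: 0.0268
finger_force: 39.9
```

View pics/up.png

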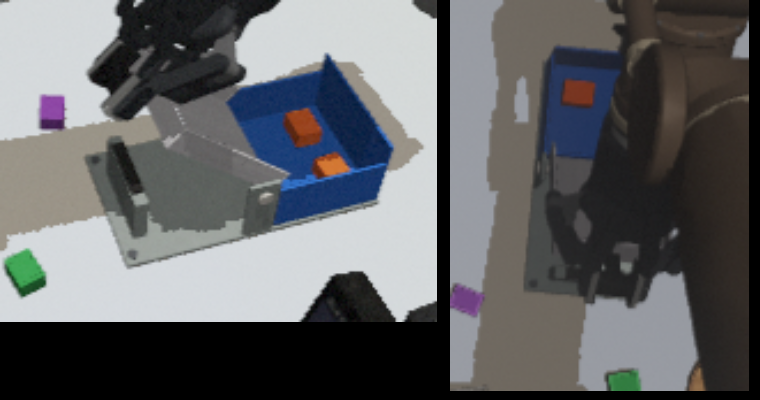

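The tray stands at about 0.73 rad. The relays are in the blue bin at crop (302,127) and (331,167), the second partly hidden by the side wall. I check their heights before lowering.

```bash
python3 - <<'E'
from h import *
a=np.radians(-5.9); ex=np.array([np.cos(a),np.sin(a)])
s=dict(np.load('last_scene.npz')); W=cloud(s); hsv=cv2.cvtColor(s['img'],cv2.COLOR_RGB2HSV)
O=((hsv[...,0]<14)&(hsv[...,1]>150)&(W[...,0]>.45)&(W[...,0]<.75)&(abs(W[...,1])<.13)&(W[...,2]<.15)).astype(np.uint8)
k,l=cv2.connectedComponents(O)
for i in range(1,k):
    P=W[l==i]
    if len(P)>15: print(len(P),P.min(0).round(3),np.median(P,0).round(3),P.max(0).round(3),'u',(np.median(P,0)[:2]@ex-.4353).round(3))
E
```

```text
178 [0.646 0.027 0.01 ] [0.657 0.037 0.024] [0.671 0.056 0.027] u 0.214
104 [ 0.644 -0.016  0.015] [ 0.653 -0.004  0.025] [0.666 0.005 0.028] u 0.215
```

Both relays lie flat on the bin floor: their tops are at 25 mm, which is 9 + 16. I lower the tray slowly.

```bash
python3 -m inch '[[20,[0.027,0,0.42],[0,-0.03,0]],[20,[0.027,0,0.352],[0,-0.025,0]],[20,[0.027,0,0.352],[0,-0.025,0]],[20,[0.027,0,0.352],[0,-0.025,0]],[20,[0.027,0,0.352],[0,-0.025,0]],[20,[0.027,0,0.352],[0,-0.025,0]],[20,[0.027,0,0.352],[0,-0.025,0]],[20,[0.027,0,0.352],[0,-0.025,0]],[20,[0.027,0,0.352],[0,-0.025,0]]]'
python3 -m inch '[[20,[0.027,0,0.352],[0,-0.025,0]],[20,[0.027,0,0.352],[0,-0.025,0]],[20,[0.027,0,0.352],[0,-0.025,0]],[20,[0.027,0,0.352],[0,-0.025,0]],[20,[0.027,0,0.352],[0,-0.025,0]],[20,[0.027,0,0.352],[0,-0.025,0]],[20,[0.027,0,0.352],[0,-0.025,0]],[20,[0.027,0,0.352],[0,-0.025,0]]]'
python3 -m inch '[[20,[0.027,0,0.352],[0,-0.025,0]],[20,[0.027,0,0.352],[0,-0.025,0]],[20,[0.027,0,0.352],[0,-0.025,0]],[20,[0.027,0,0.352],[0,-0.025,0]],[20,[0.027,0,0.352],[0,-0.025,0]],[20,[0.027,0,0.352],[0,-0.025,0]],[20,[0.027,0,0.352],[0,-0.025,0]],[20,[0.027,0,0.352],[0,-0.025,0]],[20,[0,0,0],[0,0,0]]]'
```

```text
time_s: 6.8
eef_pos: [0.4666, 0.0396, 0.1286]
ee_rot: [-3.141, -0.498, 3.039]
force: [1.5, -4.7, -2.2]
opening: 0.0272
finger_force: 39.9
time_s: 7.47
eef_pos: [0.4534, 0.041, 0.1039]
ee_rot: [-3.141, -0.299, 3.039]
force: [1.0, -5.4, -1.2]
opening: 0.0273
finger_force: 39.9
time_s: 8.22
eef_pos: [0.4453, 0.0418, 0.0767]
ee_rot: [-3.141, -0.098, 3.039]
force: [1.3, -6.0, -1.4]
opening: 0.0276
finger_force: 39.9
```

```bash
python3 -m inch '[[20,[0.012,0,0.176],[0,-0.0125,0]],[20,[0.012,0,0.176],[0,-0.0125,0]],[20,[0.012,0,0.176],[0,-0.0125,0]],[20,[0.012,0,0.176],[0,-0.0125,0]],[20,[0.012,0,0.14],[0,-0.01,0]],[20,[0.012,0,0.14],[0,-0.01,0]],[20,[0.01,0,0.1],[0,-0.01,0]],[20,[0.01,0,0.1],[0,-0.01,0]],[20,[0.01,0,0.1],[0,-0.01,0]],[20,[0,0,0],[0,0,0]]]'
python3 -m inch '[[20,[0,0,0.05],[0,0,0]],[20,[0,0,0.05],[0,0,0]],[20,[0,0,0],[0,0,0]],[20,[0,0,0],[0,0,0]]]'
```

```text
time_s: 9.05
eef_pos: [0.4434, 0.042, 0.064]
ee_rot: [-3.141, -0.0, 3.039]
force: [1.1, -7.6, -1.3]
opening: 0.0273
finger_force: 39.8
time_s: 9.38
eef_pos: [0.4434, 0.0421, 0.0637]
ee_rot: [-3.141, -0.001, 3.039]
force: [-1.3, -7.0, 4.1]
opening: 0.0274
finger_force: 40.6
```

The TCP is back at the grasp height and the force now pushes up (4 N), so the tray is on its stop. I release, retreat upwards and check.

```bash
python3 -m inch '[[20,[0,0,0.03],[0,0,0]],[30,[0,0,0],[0,0,0]],[40,[0,0,0],[0,0,0]],[70,[0,0,0],[0,0,0]],[90,[0,0,0],[0,0,0]],[90,[0,0,0],[0,0,0]],[90,[0,0,0],[0,0,0]]]'
python3 -m inch '[[90,[0,0,-1],[0,0,0]],[90,[0,0,-2],[0,0,0]],[90,[0,0,-3],[0,0,0]],[90,[0,0,-3],[0,0,0]],[90,[0,0,-3],[0,0,0]],[90,[0,0,-3],[0,0,0]],[90,[1.5,3.5,0],[0,0,0]],[90,[1.5,3.5,0],[0,0,0]],[90,[1.5,3.5,0],[0,0,0]],[90,[1.5,3.5,0],[0,0,0]]]'
python3 -m inch '[[90,[1.5,3.5,0],[0,0,0]],[90,[0,0,0],[0,0,0]],[90,[0,0,0],[0,0,0]],[90,[0,0,0],[0,0,0]]]'
python3 - <<'E'
from h import *
a=np.radians(-5.9); ex=np.array([np.cos(a),np.sin(a)]); ey=np.array([-np.sin(a),np.cos(a)])
s=snap('scene'); t=snap('top')
for q in(s,t):
    W=cloud(q); u=W[...,:2]@ex-.4353; v=W[...,:2]@ey-.0865
    f=W[(u>.05)&(u<.12)&(abs(v)<.03)&(W[...,2]<.2)]; w=W[(abs(u)<.006)&(abs(v)<.012)]; 
    print('floor z',np.median(f[:,2]),'slope dz/dx',np.polyfit(f[:,0],f[:,2],1)[0],'handle top',np.percentile(w[:,2],[50,95]) if len(w) else None)
A=cv2.resize(s['img'][120:340,230:480],None,fx=1.6,fy=1.6); T=cv2.resize(t['img'][90:260,180:470],None,fx=1.35,fy=1.35)
o=np.zeros((400,795,3),np.uint8); o[:A.shape[0],:A.shape[1]]=A; o[:T.shape[0],402:402+T.shape[1]]=T[:,:393]
cv2.imwrite('pics/end.png',cv2.cvtColor(o,cv2.COLOR_RGB2BGR))
E
```

```text
time_s: 9.97
eef_pos: [0.4434, 0.0428, 0.0625]
ee_rot: [3.141, -0.001, 3.038]
force: [-0.4, 0.0, -0.3]
opening: 0.0767
finger_force: 0.0
time_s: 10.8
eef_pos: [0.3978, 0.1891, 0.2138]
ee_rot: [3.14, 0.001, 3.037]
force: [-0.2, -0.3, 0.4]
opening: 0.0774
finger_force: 0.0
time_s: 11.13
eef_pos: [0.3868, 0.2241, 0.2129]
ee_rot: [-3.141, 0.0, 3.04]
force: [0.9, 1.4, 0.2]
opening: 0.0767
finger_force: 0.0
floor z 0.05495959195890843 slope dz/dx -0.04899479336990072 handle top [0.06454656 0.06919074]
floor z 0.054692003501698894 slope dz/dx 0.002274716826910817 handle top [0.06641431 0.06945373]
```

View pics/end.png

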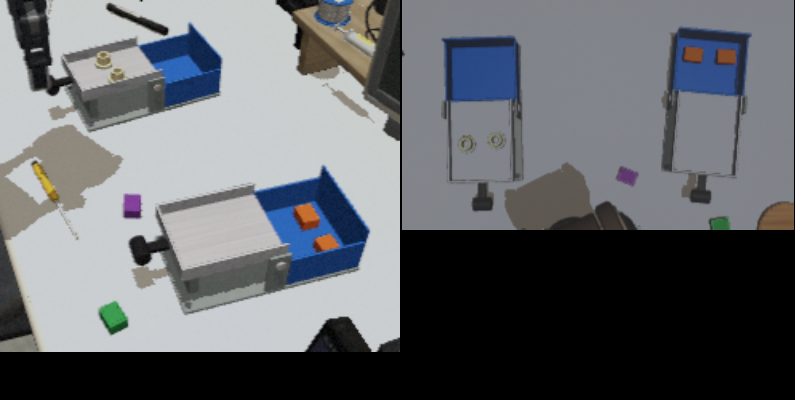

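The relay tray is level, empty and down (floor at 55 mm, handle top at 68 mm). Both relays are in its bin, at crop (692,54) and (726,57), and the bush tray still holds its bushes at (467,144) and (497,140). The gripper is clear of everything.

```bash
python3 -c "
from bench import env
print(env.job_done())"
```

```text
the job is handed in; nothing more can be done
None
```

I tipped both orange relays into the blue bin, lowered the relay tray gently until it was level again, and released it. The bush tray stayed down, and the job was handed in at about 11 s of robot time; no verdict came back.

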